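# Load a glass test strip into the sprung clip of a strain-viewer stage

### The arm

A 7-joint arm with a two-finger parallel gripper is mounted at the origin on a cart in front of the work surface, level with it; the furniture and walls round the work are solid. World frame = base frame: x ahead of the robot, y to its left, z up, the work surface at z = 0. Lengths are in m, angles in rad, forces in N, time in s.
With the tool pointing down it reaches from about 0.4 to 0.85 m from the base axis. Payload 10.4 kg.
Tool frame: the origin (TCP) lies between the finger pads; the fingertips stand 14 mm ahead of it and the grasp point (between the pads) lies 5 mm behind it; z points along the fingers, y is the direction in which the jaws open and shut (so a half turn about z gives the same grasp; the last joint's range is limited). The gripper opens to 87 mm and grips with 3 to 60 N. Pads are 19 mm wide; open, the fingers measure 117 mm over their backs; the gripper's body (75 mm by 190 mm) begins 51 mm behind the grasp point.
Start: joints at [1.161, 0.332, -0.065, 1.46, 0.022, 1.35, -0.088], TCP at [0.236, -0.579, 0.237] pointing down, gripper open.
Joint ranges: [-2.6, 2.6], [-0.5, 2.12], [-1.47, 1.34], [0.16, 2.42], [-1.27, 4.41], [0.06, 2.06], [-2.6, 2.6]. Speed limits (rad/s): [2.22, 2.22, 2.79, 2.79, 3.14, 3.14, 3.14].

### API

Orientations are given as a unit quaternion [x, y, z, w].
In Python, from bench import readout, camera, calibration, order gives the robot as it stands.
- The arm moves only by the tool apply_moves, never from a script. Its argument "deltas" is a list of rows, each an object with "translation": the shift along the world's x, y, z in m, a list of three; "turn": the turn, a rotation vector about the world's x, y, z in rad, a list of three; "hand": the finger opening in m, from 0 to 0.087. A call has 1 to 5 rows; each row shifts and turns the pose as measured when the row begins; what a row does not reach is not made up. A row lasts 1/10 s, in which the tool goes at most 50 mm and 8.59 degrees, less where a joint would pass 70% of its speed; a pose out of reach is approached as far as the arm can. A call with a gripper value outside its range is refused whole. The fingers move at their own pace and stop on an object; "newtons" is the grip in N (left out, the last holds). Time passes only in rows, so rows that do not move let the fingers close. It gives the time, the measured TCP pose, the force and the opening at its end, in the units of the state.
- readout.read_state(): the state, without advancing time (a new reading comes with each control period).
- camera(name): name is "side" or "top"; returns the picture (420x560x3 uint8, red, green, blue); there is no depth.
- calibration(name): a dict with "fx", "fy", "cx", "cy" (pixels), "extrinsics" (4x4, takes a point from world to camera coordinates). Camera axes: x right, y down, z forward; pixel columns grow to the right and rows downward; lengths in m; the calibration is good to about 2 mm. A picture is of the moment at which its call begins. calibration takes no time and is no camera call.
- order.close_job(): hands the job in, once; it reports no verdict.
The state is a dict: "time": time; "joint_positions": joint angles; "joint_vel": joint speeds; "joint_torque": joint torques, N m; "ee_pos": TCP position; "eef_rot": TCP orientation; "ft_force": force on the tool from outside, world axes, zero at the start; "torque": the same for the moment, N m; "width": finger opening in m.
Only numpy, scipy, OpenCV 4.12 (cv2) and the standard library are available. Lean on these libraries where they do the work, as an engineer would, in place of code of your own. Each camera call takes 0.05 s, during which the arm holds its last target. There are 200 camera calls.

### The job

Load the glass test strip into the clip of the strain-viewer stage for inspection: push the sprung curved arm back with one end of the strip, set the strip down flat on the two rails between the arm and the fixed edge, still holding it, ease it gently back until it bears on the fixed edge, and only then let go, so that the arm keeps it there. It is glass: do not let the spring snap it against the edge, do not press it hard against anything, and leave the other things on the table where they are.

Things in the scene. Friction and masses are not known exactly. Their poses are not given: they have to be found in the camera images.
- strip: Glass test strip: flat pale greenish plate 40 x 100 x 8 mm (x, y, z), three small fused chips (2 mm high) on top, about 85 g, lying flat on the table. Origin: centre of its underside; x across its width, y along its length, z up. Grasp it across the 40 mm width, at the middle of its length. Either end may go either way.
- stage: Light stage, fixed to the table: flat grey housing 124 x 206 mm, dark top plate 30 mm high. Origin: centre of its underside, on the table; z up. Two rails along y (x = -16.5 and +16.5 mm, 82 mm long) with tops at z = 40 mm are the bed: the strip lies on them lengthwise along y, middle at x = 0, within 6 mm. Fixed edge at the -y end (edge), sprung arm at the +y end (nose).
- edge (a point): Middle of the travel of the fixed edge, at bed height: x = 0, y = -50, z = 40 mm in the stage's frame. The edge is a steel block 44 mm wide, 12 mm thick, top 5 mm above the bed, held by a brass knurled screw. Its flat face looks to +y. It was clamped anywhere up to 5 mm to either side of this point along y, which is not measured: feel for the face. It does not move.
- nose (a point): Front of the nose of the sprung curved arm, facing the edge; at rest at x = 0, y = +42, z = 50 mm of the stage: 8 mm less room than the strip needs, give or take 5. The nose is an upright smooth steel roll, 12 mm diameter (friction about 0.25), from 1.5 to 21.5 mm above the bed, so a strip held just above the edge can push it. The leaf curves behind it to a pivot at x = +46, y = +48 mm.
- clip_arm (a joint): Angle of the sprung arm about its upright pivot, rad: 0 at rest, growing as the nose is pushed back toward +y of the stage (46 mm per rad); stop at 0.39 (18 mm). Spring force of the nose toward the edge: 3 N at rest, plus 0.35 N per mm, 9.3 N at the stop. With the strip seated it reads 0.06 to 0.29, as the edge was clamped.
- filter: Hand-held polarising filter lying by: dark disc in a metal ring, 68 mm across, 7 mm high, wooden handle. Bystander: leave it alone. Origin: centre of the disc's underside.
- wax_block: Block of beeswax 43 x 64 x 26 mm. Bystander. Origin: centre of its underside.
- matchbox: Matchbox 36 x 53 x 15 mm. Bystander. Origin: centre of its underside.

How it is judged:
On the way, in this order (a step that is already met when the one before it is completed fails the run):
1. the end of the strip, held above the rails, has pushed the arm back by more than 2 mm (value of joint clip_arm above 0.045 rad and contact force between strip and stage above 1 N and z of strip in the frame of stage above 0.0435 m), for 0.1 s.
2. still held by the fingers, the strip lies on the rails and bears against the fixed edge (contact force between strip and edge_stop_c0 above 1.5 N and contact force between the fingers and strip above 2 N and z of strip in the frame of stage below 0.042 m), for 0.2 s.
At the end, for the whole second after the job is handed in: the strip lies flat (1.5 mm) and lengthwise (0.05 rad) on the rails, within 6 mm of their middle line, at rest and pressed against the fixed edge (over 1.5 N) by the sprung arm, which stays drawn back by more than 0.045 rad (z of strip in the frame of stage between 0.0385 and 0.0415 m and x of strip in the frame of stage between -0.006 and 0.006 m and y of strip in the frame of stage between -0.0075 and 0.0075 m and angle between the y axis of strip and the y axis of stage, either way round below 0.05 rad and angle between strip's own z axis and vertical below 0.03 rad and value of joint clip_arm above 0.045 rad and contact force between strip and edge_stop_c0 above 1.5 N and linear speed of strip below 0.01 m/s); the robot touches nothing.
It fails at once if the strip is pressed hard against the fixed edge, or struck against it (contact force between strip and edge_stop_c0 above 18 N).
It fails at once if the strip is pressed hard on the stage, its rails or the arm (contact force between strip and stage above 40 N).
It fails at once if the spring snaps the strip along: lying on the rails it slides faster than 0.25 m/s (z of strip in the frame of stage below 0.0425 m and horizontal distance between strip and stage below 0.03 m and linear speed of strip above 0.25 m/s).
It fails at once if a bystander on the table is pushed away by more than 20 mm (distance of any of filter, wax_block, matchbox from where it was at the start of the episode above 0.02 m).
It also fails if it takes over 70 s, if anything falls off the work surface, if the arm or the gripper's body presses on something with over 40 N, if the wrist force passes 120 N, or if a joint passes its speed limit or range.

## Working session

There is one attempt and no reset: what is moved stays moved. The work goes in short steps, Python scripts to look and compute and a tool call to move; the robot and the scene stay as the last step left them, time stands still between calls to the robot, and variables do not carry over. Pictures are saved under pics/ and viewed, about 8 in all and at most 12, crops included, and the job is handed in when it is done.

Besides the shell and the picture viewer there is one more tool, called after "Call:" as name([rows], argument=value, ...), one row to a line, values as JSON. apply_moves: Moves the arm, as the interface text tells. Its arguments: {"type":"object","properties":{"deltas":{"type":"array","items":{"type":"object","properties":{"translation":{"type":"array","items":{"type":"number"}},"turn":{"type":"array","items":{"type":"number"}},"hand":{"type":"number"}}}},"newtons":{"type":"number"}},"required":["deltas"]}

```bash
mkdir -p pics; python3 - <<'E'
from bench import readout,camera,calibration
import cv2,numpy as np
for n in("top","side"):
    cv2.imwrite(f"pics/{n}0.png",camera(n)[:,:,::-1]); c=calibration(n); print(n,c["fx"],c["fy"],c["cx"],c["cy"],np.round(c["extrinsics"],4).tolist())
s=readout.read_state(); print(s)
E
```

```text
top 510.44044077261935 510.44044077261935 278.0506013070758 212.8089498326471 [[0.0198, -0.9998, 0.0017, 0.0849], [-0.9974, -0.0199, -0.0689, 0.5211], [0.0689, -0.0003, -0.9976, 1.1234], [0.0, 0.0, 0.0, 1.0]]
side 394.4318551769147 394.4318551769147 285.60932718563885 213.25842224062566 [[0.9693, -0.2457, 0.0052, -0.4755], [-0.2073, -0.8287, -0.5199, 0.2185], [0.1321, 0.5029, -0.8542, 0.8374], [0.0, 0.0, 0.0, 1.0]]
{'time': 0.1, 'joint_positions': array([ 1.16143833,  0.33281108, -0.06467909,  1.46084522,  0.02162194,
        1.34991404, -0.08846814]), 'joint_vel': array([-0.00036043, -0.00291079, -0.00124312, -0.00184049,  0.00027932,
        0.00212022,  0.00044854]), 'joint_torque': array([ 1.81724397e-03, -6.24544215e+01,  2.50576698e-02, -3.90717494e+01,
       -6.13631378e-02,  3.66096874e-02,  6.46608032e-05]), 'ee_pos': array([ 0.23559774, -0.57854019,  0.23583773]), 'eef_rot': array([ 9.81356828e-01,  1.92193564e-01, -1.65201403e-04, -6.19248392e-04]), 'ft_force': array([-0.0518998 , -0.22522495,  0.46545368]), 'torque': array([0.02762255, 0.02032016, 0.00391049]), 'width': 0.0871756166447859}
```

View pics/top0.png

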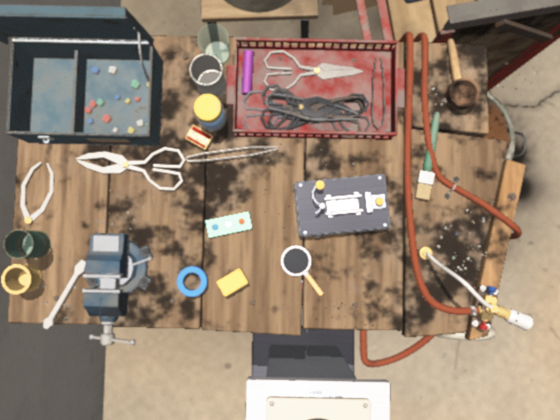

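View pics/side0.png

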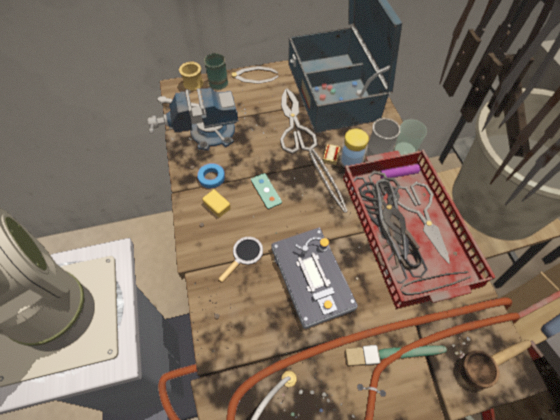

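The top view shows the strip at about (229,225) and the stage at about (342,206). The edge and its screw are on the right, and the nose is on the left at about (320,200). So stage +y is roughly world +y.

```bash
python3 - <<'E'
import cv2,numpy as np
t=cv2.imread("pics/top0.png"); s=cv2.imread("pics/side0.png")
a=cv2.resize(t[165:255,200:400],None,fx=4,fy=4,interpolation=cv2.INTER_CUBIC)
cv2.imwrite("pics/c1.png",a)
b=cv2.resize(s[165:335,245:365],None,fx=3.5,fy=3.5,interpolation=cv2.INTER_CUBIC)
cv2.imwrite("pics/c2.png",b)
E
```

```text
(no output)
```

View pics/c1.png

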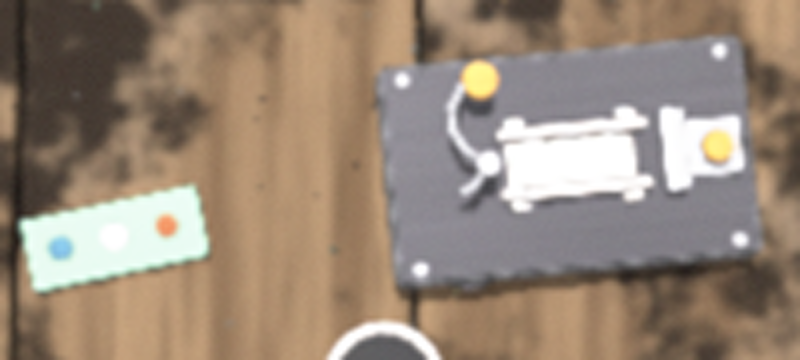

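View pics/c2.png

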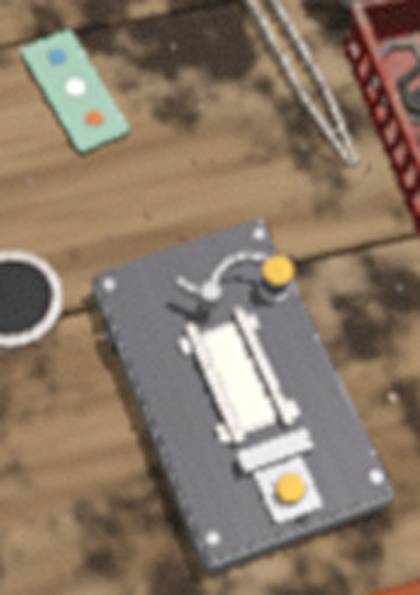

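```bash
cat > h.py <<'E'
import numpy as np,cv2
from bench import calibration
C={n:calibration(n) for n in("top","side")}
def ray(n,uv,z):
    c=C[n];E=np.array(c["extrinsics"]);R,t=E[:3,:3],E[:3,3]
    d=R.T@np.array([(uv[0]-c["cx"])/c["fx"],(uv[1]-c["cy"])/c["fy"],1]);o=-R.T@t
    return (o+d*(z-o[2])/d[2])
def crop(n,p):
    return np.array([200,165])+(np.array(p)+.5)/4-.5 if n=="top" else np.array([245,165])+(np.array(p)+.5)/3.5-.5
def strip(n,im,z,roi):
    x0,y0,x1,y1=roi; h=cv2.cvtColor(im[y0:y1,x0:x1],cv2.COLOR_BGR2HSV)
    m=((h[...,0]>55)&(h[...,0]<95)&(h[...,1]>15)&(h[...,2]>110)).astype(np.uint8)
    k=max(cv2.findContours(m,cv2.RETR_EXTERNAL,cv2.CHAIN_APPROX_NONE)[0],key=cv2.contourArea)
    q=np.array([ray(n,(p[0][0]+x0,p[0][1]+y0),z)[:2] for p in cv2.convexHull(k)])*1000
    return cv2.minAreaRect(q.astype(np.float32))
E
python3 - <<'E'
from h import *
S={"top":[(402,80),(719,50),(740,239),(420,270)],"side":[(259,234),(376,477),(212,538),(109,285)]}
for n in S:
    w=np.array([ray(n,crop(n,p),.031)[:2] for p in S[n]])*1000
    print(n,w.round(1).tolist(),w.mean(0).round(1))
    a=(w[0]+w[3]-w[1]-w[2]);b=w[0]+w[1]-w[2]-w[3]
    print(np.hypot(*a)/2,np.hypot(*b)/2,"yaw",np.arctan2(-a[0],a[1]),np.arctan2(b[1],b[0]))
for n,p,z in [("top",(487,163),.0615),("side",(211,291),.0615),("top",(662,107),.045),("top",(668,190),.045),("top",(479,80),.06),("side",(278,270),.06)]:
    print(n,p,(ray(n,crop(n,p),z)*1000).round(1))
print(strip("top",cv2.imread("pics/top0.png"),.008,(195,205,260,245)))
print(strip("side",cv2.imread("pics/side0.png"),.008,(246,168,290,212)))
E
```

```text
top [[582.1, 47.5], [602.3, -128.3], [497.5, -140.5], [476.9, 35.8]] [539.7 -46.4]
177.21235057003 105.67370088732989 yaw 0.11562399993186218 0.11343300447307826
side [[581.3, 48.0], [601.6, -127.8], [496.4, -139.2], [476.4, 35.6]] [538.9 -45.9]
176.42639238672137 105.67212017511063 yaw 0.11428515147091697 0.1130796836092695
top (487, 163) [534.2   2.3  61.5]
side (211, 291) [533.7   1.2  61.5]
top (662, 107) [568.3 -94.5  45. ]
top (668, 190) [522.8 -98.1  45. ]
top (479, 80) [579.2   7.1  60. ]
side (278, 270) [578.7   5.8  60. ]
((492.58563232421875, 207.38706970214844), (42.51404571533203, 101.29462432861328), 13.125917434692383)
((490.103759765625, 206.86741638183594), (41.76301193237305, 104.21977233886719), 11.460575103759766)
```

Call:
apply_moves([
  {"translation": [0.03,0.04,0],"turn": [0,0,0.14],"hand": 0.087},
  {"translation": [0.03,0.04,0],"turn": [0,0,0.14],"hand": 0.087},
  {"translation": [0.03,0.04,0],"turn": [0,0,0.14],"hand": 0.087},
  {"translation": [0.03,0.04,0],"turn": [0,0,0.14],"hand": 0.087},
  {"translation": [0.03,0.04,0],"turn": [0,0,0.14],"hand": 0.087},
], newtons=15)

```text
time: 0.6
ee_pos: [0.3796, -0.3794, 0.2328]
eef_rot: [0.853, 0.521, -0.003, -0.001]
ft_force: [1.1, -0.0, -1.1]
width: 0.0868
```

Call:
apply_moves([
  {"translation": [0.02,0.045,0],"turn": [0,0,0.14],"hand": 0.087},
  {"translation": [0.02,0.045,0],"turn": [0,0,0.14],"hand": 0.087},
  {"translation": [0.02,0.045,0],"turn": [0,0,0.14],"hand": 0.087},
  {"translation": [0.015,0.046,0],"turn": [0,0,0.14],"hand": 0.087},
  {"translation": [0.015,0.046,0],"turn": [0,0,0.13],"hand": 0.087},
])

```text
time: 1.1
ee_pos: [0.4703, -0.1469, 0.2317]
eef_rot: [0.615, 0.789, -0.004, -0.001]
ft_force: [0.4, -0.7, 0.2]
width: 0.087
```

Call:
apply_moves([
  {"translation": [0.01,0.048,0],"hand": 0.087},
  {"translation": [0.01,0.048,0],"hand": 0.087},
  {"translation": [0.01,0.048,0],"hand": 0.087},
  {"translation": [0,0.048,0],"hand": 0.087},
  {"translation": [0,0.048,0],"hand": 0.087},
])

```text
invalid input
```

Call:
apply_moves([
  {"translation": [0.01,0.048,0],"turn": [0,0,0],"hand": 0.087},
  {"translation": [0.01,0.048,0],"turn": [0,0,0],"hand": 0.087},
  {"translation": [0.005,0.048,0],"turn": [0,0,0],"hand": 0.087},
  {"translation": [0,0.048,0],"turn": [0,0,0],"hand": 0.087},
  {"translation": [0,0.048,0],"turn": [0,0,0],"hand": 0.087},
])

```text
time: 1.6
ee_pos: [0.4946, 0.1005, 0.231]
eef_rot: [0.613, 0.79, -0.004, -0.0]
ft_force: [1.4, 0.1, -0.6]
width: 0.0871
```

Call:
apply_moves([
  {"translation": [0,0.048,-0.02],"turn": [0,0,0],"hand": 0.087},
  {"translation": [0,0.04,-0.02],"turn": [0,0,0],"hand": 0.087},
  {"translation": [0,0.02,-0.02],"turn": [0,0,0],"hand": 0.087},
  {"translation": [0,0,-0.02],"turn": [0,0,0],"hand": 0.087},
  {"translation": [0,0,0],"turn": [0,0,0],"hand": 0.087},
])

```text
time: 2.1
ee_pos: [0.4911, 0.2178, 0.1499]
eef_rot: [0.609, 0.793, -0.002, -0.001]
ft_force: [0.0, -0.5, -0.6]
width: 0.087
```

```bash
cat > st.py <<'E'
from bench import readout
import numpy as np
from scipy.spatial.transform import Rotation as R
np.set_printoptions(suppress=True,precision=4)
s=readout.read_state(); r=R.from_quat(s["eef_rot"]).as_matrix()
y=np.array([-np.sin(.114),np.cos(.114)]);x=np.array([y[1],-y[0]]);d=s["ee_pos"][:2]-[.5393,-.0462]
print(s["time"],s["ee_pos"],"toolz",r[:,2],"jawyaw",np.arctan2(r[1,1],r[0,1]),"w",s["width"])
print("stage xy",x@d,y@d,"F",s["ft_force"],"Fstage",x@s["ft_force"][:2],y@s["ft_force"][:2],"T",s["torque"],"q7",s["joint_positions"][6])
E
python3 st.py
```

```text
2.1 [0.4911 0.2178 0.1499] toolz [-0.005  -0.0019 -1.    ] jawyaw 0.26211302481558657 w 0.08697104553202423
stage xy -0.017805501086227332 0.2678091205981067 F [ 0.0059 -0.5349 -0.5935] Fstage -0.054954030536934845 -0.5320852865000656 T [-0.0431 -0.06   -0.0039] q7 -0.42761610662719485
```

Call:
apply_moves([
  {"translation": [0,-0.008,-0.025],"turn": [0.002,-0.005,-0.035],"hand": 0.087},
  {"translation": [0,-0.002,-0.025],"turn": [0,0,0],"hand": 0.087},
  {"translation": [0,0,-0.03],"turn": [0,0,0],"hand": 0.087},
  {"translation": [0,0,-0.02],"turn": [0,0,0],"hand": 0.087},
  {"translation": [0,0,0],"turn": [0,0,0],"hand": 0.087},
])

```text
time: 2.6
ee_pos: [0.4936, 0.2053, 0.0509]
eef_rot: [0.625, 0.781, 0.001, 0.002]
ft_force: [-0.2, -0.6, 0.7]
width: 0.0873
```

```bash
python3 st.py
```

```text
2.6 [0.4936 0.2053 0.0509] toolz [ 0.004  -0.0002 -1.    ] jawyaw 0.2217710629448488 w 0.08728283359402193
stage xy -0.01682171855861307 0.25509682472538664 F [-0.2309 -0.6363  0.7082] Fstage -0.301781250219538 -0.6059179938167143 T [ 0.0334 -0.1252 -0.0067] q7 -0.5254681017732066
```

Call:
apply_moves([
  {"translation": [-0.002,0.002,-0.016],"turn": [0,0.003,0],"hand": 0.087},
  {"translation": [0,0,-0.012],"turn": [0,0,0],"hand": 0.087},
  {"translation": [0,0,-0.005],"turn": [0,0,0],"hand": 0.087},
  {"translation": [0,0,0],"turn": [0,0,0],"hand": 0.087},
])

```text
time: 3.0
ee_pos: [0.4938, 0.207, 0.019]
eef_rot: [0.625, 0.78, 0.002, 0.002]
ft_force: [-0.1, -0.7, 0.6]
width: 0.0867
```

```bash
python3 st.py
```

```text
3.0 [0.4938 0.207  0.019 ] toolz [ 0.0047  0.0003 -1.    ] jawyaw 0.2194451636703451 w 0.08669259698745481
stage xy -0.016370084208122512 0.25676716009961126 F [-0.1073 -0.6902  0.5579] Fstage -0.18508809635880644 -0.6734676840808902 T [ 0.0159 -0.0609 -0.0527] q7 -0.5622065634691387
```

Call:
apply_moves([
  {"translation": [-0.001,0,-0.002],"turn": [0,0.004,0],"hand": 0.087},
  {"translation": [-0.001,0,-0.001],"turn": [0,0,0],"hand": 0.06},
  {"translation": [0,0,0],"turn": [0,0,0],"hand": 0.05},
  {"translation": [0,0,0],"turn": [0,0,0],"hand": 0.043},
], newtons=30)

```text
time: 3.4
ee_pos: [0.4926, 0.2075, 0.0172]
eef_rot: [0.625, 0.78, 0.001, 0.001]
ft_force: [-0.7, -0.3, 0.5]
width: 0.0705
```

```bash
python3 st.py
```

```text
3.4 [0.4926 0.2075 0.0172] toolz [ 0.0023  0.0009 -1.    ] jawyaw 0.21951316053072722 w 0.07053173576927121
stage xy -0.017569022144679026 0.25737921869666414 F [-0.7077 -0.3269  0.5374] Fstage -0.7402547052721364 -0.244295824601916 T [-0.023  -0.1018 -0.0105] q7 -0.5636470863044917
```

Call:
apply_moves([
  {"translation": [0,0,-0.002],"turn": [0,0.002,0],"hand": 0.035},
  {"translation": [0,0,0],"turn": [0,0,0],"hand": 0.035},
  {"translation": [0,0,0],"turn": [0,0,0],"hand": 0.035},
  {"translation": [0,0,0],"turn": [0,0,0],"hand": 0.035},
  {"translation": [0,0,0],"turn": [0,0,0],"hand": 0.035},
])

```text
time: 3.9
ee_pos: [0.4929, 0.2076, 0.0155]
eef_rot: [0.625, 0.78, 0.001, -0.0]
ft_force: [-0.0, -0.3, 0.1]
width: 0.0393
```

Call:
apply_moves([
  {"translation": [0,0,0],"turn": [0,0,0],"hand": 0.035},
  {"translation": [0,0,0],"turn": [0,0,0],"hand": 0.035},
  {"translation": [0,0,0],"turn": [0,0,0],"hand": 0.035},
])

```text
time: 4.2
ee_pos: [0.4929, 0.2076, 0.0155]
eef_rot: [0.625, 0.78, 0.001, -0.0]
ft_force: [0.8, 0.5, -0.6]
width: 0.0395
```

```bash
python3 st.py
```

```text
4.2 [0.4929 0.2076 0.0155] toolz [ 0.0008  0.0011 -1.    ] jawyaw 0.21941334722883116 w 0.039453149746898925
stage xy -0.017265464114945225 0.25742002247707585 F [ 0.7939  0.5258 -0.5671] Fstage 0.8485204060584292 0.4321071740919177 T [-0.0325 -0.0438 -0.0447] q7 -0.5644259361312693
```

Call:
apply_moves([
  {"translation": [0,0,0.01],"turn": [0,0,0],"hand": 0.035},
  {"translation": [0,0,0.025],"turn": [0,0,0],"hand": 0.035},
  {"translation": [0,0,0.03],"turn": [0,0,0],"hand": 0.035},
  {"translation": [0,0,0.02],"turn": [0,0,0],"hand": 0.035},
  {"translation": [0.003,-0.015,0],"turn": [0,0,0],"hand": 0.035},
])

```text
time: 4.7
ee_pos: [0.494, 0.1947, 0.1057]
eef_rot: [0.624, 0.782, 0.001, -0.001]
ft_force: [-0.5, 0.9, -1.2]
width: 0.0394
```

Call:
apply_moves([
  {"translation": [0.009,-0.03,0],"turn": [0,0,-0.025],"hand": 0.035},
  {"translation": [0.009,-0.04,0],"turn": [0,0,-0.025],"hand": 0.035},
  {"translation": [0.009,-0.04,0],"turn": [0,0,-0.025],"hand": 0.035},
  {"translation": [0.009,-0.04,0],"turn": [0,0,-0.025],"hand": 0.035},
  {"translation": [0.009,-0.03,0],"turn": [0,0,0],"hand": 0.035},
])

```text
time: 5.2
ee_pos: [0.5395, 0.0129, 0.1115]
eef_rot: [0.66, 0.751, 0.003, 0.001]
ft_force: [0.6, -0.4, -1.7]
width: 0.0394
```

```bash
python3 st.py
```

```text
5.2 [0.5395 0.0129 0.1115] toolz [ 0.0051  0.0039 -1.    ] jawyaw 0.12869150499218934 w 0.03938427588330824
stage xy 0.006897178522096671 0.058745185342264555 F [ 0.5802 -0.4264 -1.7476] Fstage 0.5278969720753854 -0.4896250939779562 T [-0.0516 -0.1194 -0.0629] q7 -0.15759615983704994
```

Call:
apply_moves([
  {"translation": [0,-0.03,-0.005],"turn": [-0.003,0.004,-0.012],"hand": 0.035},
  {"translation": [0,-0.025,0],"turn": [0,0,0],"hand": 0.035},
  {"translation": [0,-0.012,0],"turn": [0,0,0],"hand": 0.035},
  {"translation": [0,0,0],"turn": [0,0,0],"hand": 0.035},
  {"translation": [0,0,0],"turn": [0,0,0],"hand": 0.035},
])

```text
time: 5.7
ee_pos: [0.5403, -0.0606, 0.1093]
eef_rot: [0.667, 0.745, 0.001, 0.001]
ft_force: [0.6, 0.2, -0.8]
width: 0.0395
```

```bash
python3 st.py; python3 - <<'E'
from bench import camera
import cv2,numpy as np
t=camera("top")[:,:,::-1];s=camera("side")[:,:,::-1]
cv2.imwrite("pics/t1.png",t);cv2.imwrite("pics/s1.png",s)
a=cv2.resize(t[165:255,290:400],None,fx=3.6,fy=3.6,interpolation=2);b=cv2.resize(s[175:335,255:365],None,fx=3.6,fy=3.6,interpolation=2)
c=np.zeros((576,792,3),np.uint8);c[:a.shape[0],:396]=a;c[:,396:]=b
cv2.imwrite("pics/c3.png",c)
E
```

```text
5.7 [ 0.5403 -0.0606  0.1093] toolz [ 0.0036  0.0001 -1.    ] jawyaw 0.1098839017310874 w 0.03950733740983573
stage xy -0.000614283238062561 -0.014389822079349367 F [ 0.5702  0.2163 -0.791 ] Fstage 0.5910604652109718 0.14999031836732413 T [-0.0051 -0.0996  0.0103] q7 -0.037075333849063336
```

View pics/c3.png

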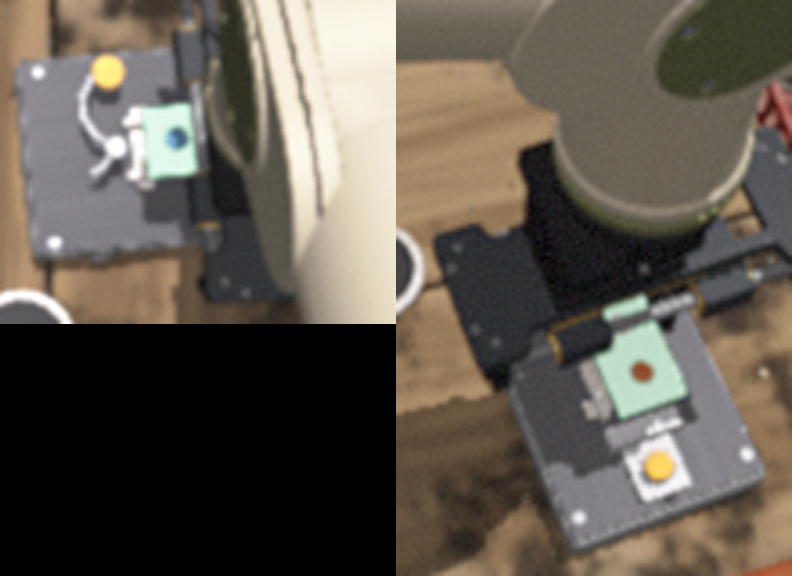

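The strip is held squarely. In the top crop its +y end lies at about (143,109)–(147,178), and in the side crop its −y end lies at about (222,418)–(291,403).

```bash
python3 - <<'E'
from h import *
y=np.array([-np.sin(.114),np.cos(.114)]);x=np.array([y[1],-y[0]]);o=np.array([.5393,-.0462])
f=lambda n,p,z,off:(ray(n,np.array(off)+(np.array(p)+.5)/3.6-.5,z)[:2]-o)
for n,p,off in [("top",(143,109),(290,165)),("top",(147,178),(290,165)),("top",(192,103),(290,165)),("top",(199,177),(290,165)),("side",(222,418),(255,175)),("side",(291,403),(255,175)),("side",(206,363),(255,175)),("side",(252,297),(255,175)),("side",(209,306),(255,175))]:
    for z in(.0938,.1018):
        d=f(n,p,z,off);print(n,p,z,"stage",(x@d*1e3).round(1),(y@d*1e3).round(1))
E
```

```text
top (143, 109) 0.0938 stage 18.3 33.0
top (143, 109) 0.1018 stage 17.5 33.9
top (147, 178) 0.0938 stage -21.9 34.7
top (147, 178) 0.1018 stage -22.4 35.6
top (192, 103) 0.0938 stage 19.1 4.3
top (192, 103) 0.1018 stage 18.3 5.4
top (199, 177) 0.0938 stage -24.2 4.6
top (199, 177) 0.1018 stage -24.6 5.8
side (222, 418) 0.0938 stage -22.1 -60.9
side (222, 418) 0.1018 stage -23.8 -63.4
side (291, 403) 0.0938 stage 16.6 -66.3
side (291, 403) 0.1018 stage 14.5 -68.8
side (206, 363) 0.0938 stage -17.9 -28.4
side (206, 363) 0.1018 stage -19.6 -31.2
side (252, 297) 0.0938 stage 22.2 -0.5
side (252, 297) 0.1018 stage 20.0 -3.7
side (209, 306) 0.0938 stage -2.9 2.9
side (209, 306) 0.1018 stage -4.8 -0.3
```

Call:
apply_moves([
  {"translation": [0.001,0.003,-0.012],"turn": [0,0.003,0.004],"hand": 0.035},
  {"translation": [0,0,-0.012],"turn": [0,0,0],"hand": 0.035},
  {"translation": [0,0,-0.01],"turn": [0,0,0],"hand": 0.035},
  {"translation": [0,0,-0.008],"turn": [0,0,0],"hand": 0.035},
  {"translation": [0,0,0],"turn": [0,0,0],"hand": 0.035},
])

```text
time: 6.3
ee_pos: [0.541, -0.0536, 0.0627]
eef_rot: [0.663, 0.748, -0.0, -0.0]
ft_force: [0.4, -1.9, -0.1]
width: 0.0395
```

```bash
python3 st.py
```

```text
6.3 [ 0.541  -0.0536  0.0627] toolz [-0.0007  0.0004 -1.    ] jawyaw 0.1205419017015611 w 0.039492257903226635
stage xy 0.0008060093976634795 -0.007518828215422108 F [ 0.4026 -1.8997 -0.101 ] Fstage 0.1839316307011054 -1.9331225429979835 T [-0.4415 -0.1655 -0.0245] q7 -0.0762191673421089
```

Call:
apply_moves([
  {"translation": [-0.0003,0.003,0],"turn": [0,0,-0.005],"hand": 0.035},
  {"translation": [-0.0003,0.003,0],"turn": [0,0,0],"hand": 0.035},
  {"translation": [-0.0003,0.003,0],"turn": [0,0,0],"hand": 0.035},
  {"translation": [0,0,0],"turn": [0,0,0],"hand": 0.035},
])

```text
time: 6.7
ee_pos: [0.5397, -0.0468, 0.0629]
eef_rot: [0.666, 0.746, -0.002, 0.0]
ft_force: [-0.2, -5.0, -1.7]
width: 0.0396
```

```bash
python3 st.py
```

```text
6.7 [ 0.5397 -0.0468  0.0629] toolz [-0.0016 -0.003  -1.    ] jawyaw 0.11267716463396028 w 0.03956869859529519
stage xy 0.0003268063456292015 -0.0006509056696753453 F [-0.2017 -5.03   -1.6895] Fstage -0.7725464898053492 -4.974402889263316 T [-1.25   -0.0656  0.0136] q7 -0.09981845058859966
```

Call:
apply_moves([
  {"translation": [-0.0003,0.003,0],"turn": [0.002,-0.001,0],"hand": 0.035},
  {"translation": [-0.0003,0.003,0],"turn": [0,0,0],"hand": 0.035},
  {"translation": [0,0.001,0],"turn": [0,0,0],"hand": 0.035},
  {"translation": [0,0,0],"turn": [0,0,0],"hand": 0.035},
])

```text
time: 7.1
ee_pos: [0.5393, -0.0439, 0.0637]
eef_rot: [0.667, 0.745, -0.002, 0.002]
ft_force: [1.8, -6.2, -3.1]
width: 0.0394
```

```bash
python3 st.py; python3 - <<'E'
from bench import camera
import cv2,numpy as np
s=camera("side")[:,:,::-1]
cv2.imwrite("pics/c4.png",cv2.resize(s[215:335,265:365],None,fx=5,fy=5,interpolation=2))
E
```

```text
7.1 [ 0.5393 -0.0439  0.0637] toolz [ 0.0006 -0.0066 -1.    ] jawyaw 0.10923213045175481 w 0.03936561644796807
stage xy 0.00022861834779180427 0.0022802115499866715 F [ 1.7712 -6.1792 -3.1281] Fstage 1.0567685210233437 -6.340557014956474 T [-1.5508 -0.2072  0.0217] q7 -0.11167288403803449
```

View pics/c4.png

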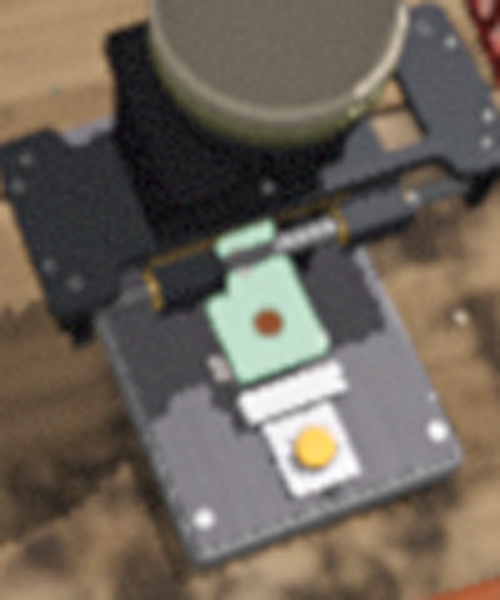

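Call:
apply_moves([
  {"translation": [-0.0003,0.003,-0.0005],"turn": [0.006,0,0.004],"hand": 0.035},
  {"translation": [-0.0003,0.003,-0.0005],"turn": [0.002,0,0],"hand": 0.035},
  {"translation": [-0.0003,0.003,0],"turn": [0.002,0,0],"hand": 0.035},
  {"translation": [0,0.001,0],"turn": [0.001,0,0],"hand": 0.035},
])

```text
time: 7.55
ee_pos: [0.5393, -0.0399, 0.0638]
eef_rot: [0.668, 0.744, 0.0, 0.002]
ft_force: [0.3, -7.5, -3.1]
width: 0.0395
```

```bash
python3 st.py
```

```text
7.55 [ 0.5393 -0.0399  0.0638] toolz [ 0.0033 -0.0025 -1.    ] jawyaw 0.10796952117368461 w 0.03948817277917166
stage xy 0.0007104791411107668 0.006274592313462977 F [ 0.3219 -7.5493 -3.1038] Fstage -0.5389442184585639 -7.53691715715165 T [-1.9371 -0.0107  0.0252] q7 -0.11591449507933316
```

Call:
apply_moves([
  {"translation": [-0.0002,0.0015,-0.0025],"turn": [0.003,0.002,0.004],"hand": 0.035},
  {"translation": [-0.0002,0.0015,-0.0025],"turn": [0.002,0,0],"hand": 0.035},
])

```text
time: 7.75
ee_pos: [0.5398, -0.04, 0.0599]
eef_rot: [0.667, 0.745, 0.001, 0.002]
ft_force: [-0.1, -7.8, 1.9]
width: 0.0399
```

```bash
python3 st.py
```

```text
7.75 [ 0.5398 -0.04    0.0599] toolz [ 0.0035 -0.0013 -1.    ] jawyaw 0.10939874797390733 w 0.039909847337183384
stage xy 0.001180192013376411 0.006099580282195854 F [-0.1194 -7.8167  1.8621] Fstage -1.0078021829342576 -7.75238913370637 T [-1.6754 -0.1536  0.0216] q7 -0.11645404241981311
```

Call:
apply_moves([
  {"translation": [-0.0002,0.0015,-0.0015],"turn": [0.002,0.002,0.003],"hand": 0.035},
])

```text
time: 7.85
ee_pos: [0.54, -0.0401, 0.0589]
eef_rot: [0.667, 0.745, 0.0, 0.001]
ft_force: [0.7, -8.2, 2.4]
width: 0.0394
```

```bash
python3 st.py
```

```text
7.85 [ 0.54   -0.0401  0.0589] toolz [ 0.0026 -0.0012 -1.    ] jawyaw 0.11099879019546438 w 0.03936577591286144
stage xy 0.001437485687550197 0.006023522919662364 F [ 0.6671 -8.1692  2.372 ] Fstage -0.26647352889370285 -8.192022245462114 T [-1.7258 -0.0672  0.0139] q7 -0.11568976797925282
```

Call:
apply_moves([
  {"translation": [-0.0003,0.0015,-0.0015],"turn": [0.002,0.002,0.002],"hand": 0.035},
  {"translation": [-0.0003,0.0015,-0.001],"turn": [0.002,0.001,0],"hand": 0.035},
])

```text
time: 8.05
ee_pos: [0.5404, -0.0401, 0.0576]
eef_rot: [0.667, 0.745, 0.0, 0.001]
ft_force: [0.1, -7.8, 1.2]
width: 0.0395
```

```bash
python3 st.py
```

```text
8.05 [ 0.5404 -0.0401  0.0576] toolz [ 0.0018 -0.0008 -1.    ] jawyaw 0.11034302968293218 w 0.039454200809650446
stage xy 0.0018094557038647015 0.005928918895699724 F [ 0.0758 -7.8306  1.249 ] Fstage -0.8154782475593585 -7.788402198896691 T [-1.724   0.0168  0.0657] q7 -0.11711276049462731
```

Call:
apply_moves([
  {"translation": [-0.001,0.0015,-0.0015],"turn": [0.002,0.001,0.003],"hand": 0.035},
  {"translation": [-0.0005,0.0015,-0.001],"turn": [0.001,0.001,0],"hand": 0.035},
])

```text
time: 8.25
ee_pos: [0.5403, -0.0402, 0.0565]
eef_rot: [0.667, 0.745, 0.0, 0.002]
ft_force: [0.2, -8.5, 1.4]
width: 0.0395
```

```bash
python3 st.py
```

```text
8.25 [ 0.5403 -0.0402  0.0565] toolz [ 0.003  -0.0015 -1.    ] jawyaw 0.11054010321648503 w 0.03945440672867776
stage xy 0.0017184677512789228 0.005863378069334563 F [ 0.2178 -8.4587  1.3514] Fstage -0.7458366281836001 -8.42853161853582 T [-1.7076 -0.0061  0.0502] q7 -0.11829189934618657
```

Call:
apply_moves([
  {"translation": [-0.001,0.0015,-0.0015],"turn": [0.001,0.003,0.003],"hand": 0.035},
  {"translation": [-0.0005,0.0015,-0.001],"turn": [0.001,0.001,0],"hand": 0.035},
])

```text
time: 8.45
ee_pos: [0.5403, -0.0402, 0.0555]
eef_rot: [0.667, 0.745, -0.0, 0.002]
ft_force: [-0.0, -7.9, 0.5]
width: 0.0393
```

```bash
python3 st.py
```

```text
8.45 [ 0.5403 -0.0402  0.0555] toolz [ 0.0024 -0.0031 -1.    ] jawyaw 0.11067132044364156 w 0.0392786144887245
stage xy 0.001715806123997019 0.005832089969479278 F [-0.014  -7.8503  0.54  ] Fstage -0.9069221983809019 -7.7977026036149635 T [-1.6878 -0.0386  0.0551] q7 -0.12086787711840413
```

Call:
apply_moves([
  {"translation": [-0.001,0.0015,-0.0015],"turn": [0.003,0.002,0.003],"hand": 0.035},
])

```text
time: 8.55
ee_pos: [0.5404, -0.0402, 0.0552]
eef_rot: [0.666, 0.746, 0.0, 0.002]
ft_force: [-2.7, -7.8, 13.3]
width: 0.0397
```

Call:
apply_moves([
  {"translation": [-0.0005,0.0015,-0.0015],"turn": [0.002,0.001,0],"hand": 0.035},
])

```text
time: 8.65
ee_pos: [0.5404, -0.0402, 0.0551]
eef_rot: [0.667, 0.745, -0.0, 0.002]
ft_force: [-7.7, -8.0, 18.1]
width: 0.0395
```

```bash
python3 st.py
```

```text
8.65 [ 0.5404 -0.0402  0.0551] toolz [ 0.0025 -0.0024 -1.    ] jawyaw 0.11083588377245744 w 0.03954180115347487
stage xy 0.0017624147403474933 0.005838369383388759 F [-7.6928 -7.9645 18.1093] Fstage -8.54883607364192 -7.0376887129344725 T [-1.7613  1.7539 -0.0304] q7 -0.12027256626193222
```

Call:
apply_moves([
  {"translation": [0,0.0013,0.0003],"turn": [0.002,0,0],"hand": 0.035},
])

```text
time: 8.75
ee_pos: [0.5405, -0.0403, 0.0561]
eef_rot: [0.667, 0.745, 0.0, 0.002]
ft_force: [-1.1, -7.9, -2.3]
width: 0.0396
```

```bash
python3 st.py
```

```text
8.75 [ 0.5405 -0.0403  0.0561] toolz [ 0.0028 -0.0024 -1.    ] jawyaw 0.1097014092791198 w 0.039641236578144334
stage xy 0.001830450999971981 0.005694634948786854 F [-1.108  -7.9198 -2.2597] Fstage -2.001712566066207 -7.742367679750052 T [-1.8775  0.0832  0.1002] q7 -0.120301663540845
```

Call:
apply_moves([
  {"translation": [-0.0003,0.0013,-0.0014],"turn": [0.002,0.002,0.002],"hand": 0.035},
  {"translation": [-0.0003,0.0006,-0.0008],"turn": [0.002,0.001,0.001],"hand": 0.035},
])

```text
time: 8.95
ee_pos: [0.5407, -0.0408, 0.0552]
eef_rot: [0.667, 0.745, 0.0, 0.001]
ft_force: [-2.0, -5.2, 3.5]
width: 0.0397
```

```bash
python3 st.py
```

```text
8.95 [ 0.5407 -0.0408  0.0552] toolz [ 0.0018 -0.0014 -1.    ] jawyaw 0.1105151915476979 w 0.03970091391884281
stage xy 0.0019822652620417303 0.005228504792588118 F [-1.9698 -5.2407  3.5231] Fstage -2.553208752177643 -4.982618499996514 T [-1.0175  0.2299  0.0478] q7 -0.11838281384547517
```

Call:
apply_moves([
  {"translation": [-0.0003,0,-0.0007],"turn": [0.001,0.001,0.002],"hand": 0.035},
  {"translation": [-0.0003,0,-0.0007],"turn": [0.001,0.001,0.001],"hand": 0.035},
])

```text
time: 9.15
ee_pos: [0.5408, -0.042, 0.0552]
eef_rot: [0.666, 0.746, 0.0, 0.001]
ft_force: [-1.7, -5.0, 3.8]
width: 0.0394
```

```bash
python3 st.py
```

```text
9.15 [ 0.5408 -0.042   0.0552] toolz [ 0.0016 -0.0013 -1.    ] jawyaw 0.11253078809608551 w 0.0393604756538358
stage xy 0.002000419064506175 0.003977824904909824 F [-1.7057 -4.9619  3.8307] Fstage -2.259008209354536 -4.735619435173312 T [-1.1115  0.2827  0.0747] q7 -0.11404130573436466
```

Call:
apply_moves([
  {"translation": [-0.0003,0,-0.0007],"turn": [0.001,0.001,0.001],"hand": 0.035},
  {"translation": [-0.0003,0,-0.0007],"turn": [0.001,0.001,0.001],"hand": 0.035},
])

```text
time: 9.35
ee_pos: [0.5409, -0.0424, 0.0552]
eef_rot: [0.666, 0.746, 0.0, 0.001]
ft_force: [-2.2, -3.3, 5.5]
width: 0.0394
```

Call:
apply_moves([
  {"translation": [-0.0003,0,-0.0007],"turn": [0.001,0.001,0],"hand": 0.035},
])

```text
time: 9.45
ee_pos: [0.5409, -0.0424, 0.0552]
eef_rot: [0.666, 0.746, 0.0, 0.0]
ft_force: [-1.8, -3.8, 6.9]
width: 0.0394
```

Call:
apply_moves([
  {"translation": [-0.0003,0,-0.0007],"turn": [0.001,0.001,0],"hand": 0.035},
])

```text
time: 9.55
ee_pos: [0.541, -0.0424, 0.0553]
eef_rot: [0.666, 0.746, 0.001, -0.0]
ft_force: [-2.9, -4.7, 7.2]
width: 0.0395
```

```bash
python3 st.py
```

```text
9.55 [ 0.541  -0.0424  0.0553] toolz [ 0.0006  0.0012 -1.    ] jawyaw 0.11434643587262823 w 0.03949116109695979
stage xy 0.0020925107548223944 0.003625978993076789 F [-2.8678 -4.6953  7.1875] Fstage -3.383266713464798 -4.338624893789223 T [-0.9428  0.4589  0.0199] q7 -0.10893955420730807
```

Call:
apply_moves([
  {"translation": [-0.0003,-0.0005,-0.0002],"turn": [0,0,0],"hand": 0.035},
])

```text
time: 9.65
ee_pos: [0.5409, -0.0433, 0.0553]
eef_rot: [0.666, 0.746, 0.001, 0.0]
ft_force: [0.4, -6.4, -0.7]
width: 0.0395
```

Call:
apply_moves([
  {"translation": [-0.0003,-0.0005,-0.0004],"turn": [0,0,0],"hand": 0.035},
])

```text
time: 9.75
ee_pos: [0.5409, -0.0443, 0.0553]
eef_rot: [0.666, 0.746, 0.001, 0.001]
ft_force: [-0.4, -4.6, 2.9]
width: 0.0396
```

```bash
python3 st.py
```

```text
9.75 [ 0.5409 -0.0443  0.0553] toolz [ 0.002  -0.0001 -1.    ] jawyaw 0.11373151601646136 w 0.03964657534703925
stage xy 0.0017928647230784447 0.0017384510980340178 F [-0.355  -4.6431  2.88  ] Fstage -0.8808817192729501 -4.57253035251617 T [-0.9687 -0.0134  0.0028] q7 -0.10710409580542261
```

Call:
apply_moves([
  {"translation": [-0.0003,0,-0.0004],"turn": [0,0.001,0],"hand": 0.035},
])

```text
time: 9.85
ee_pos: [0.5409, -0.0444, 0.0553]
eef_rot: [0.666, 0.746, 0.0, 0.001]
ft_force: [0.5, -3.4, 4.4]
width: 0.0396
```

Call:
apply_moves([
  {"translation": [-0.0003,-0.0003,-0.0004],"turn": [0,0.001,0],"hand": 0.035},
])

```text
time: 9.95
ee_pos: [0.5409, -0.0445, 0.0552]
eef_rot: [0.666, 0.746, 0.0, 0.001]
ft_force: [-1.1, -3.5, 5.3]
width: 0.0396
```

Call:
apply_moves([
  {"translation": [-0.0003,-0.0003,-0.0004],"turn": [0,0,0],"hand": 0.035},
])

```text
time: 10.05
ee_pos: [0.5409, -0.0446, 0.0552]
eef_rot: [0.666, 0.746, 0.001, 0.001]
ft_force: [-0.8, -3.2, 6.1]
width: 0.0398
```

```bash
python3 st.py
```

```text
10.05 [ 0.5409 -0.0446  0.0552] toolz [ 0.002  -0.0001 -1.    ] jawyaw 0.11381863365115245 w 0.03978690648292594
stage xy 0.0017749273327135173 0.0014311440828998223 F [-0.7802 -3.2197  6.0658] Fstage -1.1413889855726371 -3.110065796717046 T [-0.7652  0.2342  0.0466] q7 -0.10651192311468055
```

Call:
apply_moves([
  {"translation": [-0.0002,-0.0006,-0.0002],"turn": [0,0,0],"hand": 0.035},
])

```text
time: 10.15
ee_pos: [0.5409, -0.0449, 0.0553]
eef_rot: [0.666, 0.746, 0.001, 0.001]
ft_force: [0.6, -4.1, 3.0]
width: 0.0399
```

Call:
apply_moves([
  {"translation": [-0.0002,-0.0006,-0.0003],"turn": [0,0,0],"hand": 0.035},
])

```text
time: 10.25
ee_pos: [0.5409, -0.0452, 0.0552]
eef_rot: [0.666, 0.746, 0.001, 0.001]
ft_force: [-0.6, -2.5, 6.8]
width: 0.0394
```

Call:
apply_moves([
  {"translation": [-0.0002,-0.0006,-0.0003],"turn": [0,0,0],"hand": 0.035},
])

```text
time: 10.35
ee_pos: [0.541, -0.0453, 0.0552]
eef_rot: [0.665, 0.746, 0.001, 0.001]
ft_force: [-1.3, -3.4, 6.3]
width: 0.0392
```

```bash
python3 st.py
```

```text
10.35 [ 0.541  -0.0453  0.0552] toolz [ 0.0034  0.0008 -1.    ] jawyaw 0.11465371900851301 w 0.03915956139848488
stage xy 0.0017395954450277612 0.0006635321930854606 F [-1.2942 -3.3731  6.2602] Fstage -1.6695233742344993 -3.2039911352579344 T [-0.4983  0.2966  0.0441] q7 -0.10318071578238575
```

Call:
apply_moves([
  {"translation": [-0.0002,-0.0007,0],"turn": [0,0,0],"hand": 0.035},
])

```text
time: 10.45
ee_pos: [0.541, -0.0455, 0.0553]
eef_rot: [0.665, 0.747, 0.002, 0.001]
ft_force: [1.3, -0.4, -0.8]
width: 0.0394
```

Call:
apply_moves([
  {"translation": [-0.0002,-0.0007,-0.0003],"turn": [0,0,0],"hand": 0.035},
])

```text
time: 10.55
ee_pos: [0.541, -0.0455, 0.0553]
eef_rot: [0.665, 0.747, 0.002, 0.001]
ft_force: [-1.2, -1.1, 7.6]
width: 0.0401
```

Call:
apply_moves([
  {"translation": [-0.0002,-0.0007,-0.0002],"turn": [0,0,0],"hand": 0.035},
])

```text
time: 10.65
ee_pos: [0.541, -0.0455, 0.0553]
eef_rot: [0.665, 0.747, 0.003, 0.001]
ft_force: [-0.0, -0.8, 5.6]
width: 0.0395
```

```bash
python3 st.py
```

```text
10.65 [ 0.541  -0.0455  0.0553] toolz [ 0.0048  0.003  -1.    ] jawyaw 0.1160344359890398 w 0.03953407365343309
stage xy 0.0017237476518183292 0.0004960418483601259 F [-0.0256 -0.7634  5.6088] Fstage -0.11224552725792941 -0.7555439930093554 T [-0.2494  0.1626 -0.0917] q7 -0.09890931901057655
```

Call:
apply_moves([
  {"translation": [0,-0.0008,0.0001],"turn": [0,0,0],"hand": 0.035},
])

```text
time: 10.75
ee_pos: [0.541, -0.0456, 0.0554]
eef_rot: [0.665, 0.747, 0.003, 0.0]
ft_force: [1.3, 0.6, -0.8]
width: 0.0393
```

Call:
apply_moves([
  {"translation": [0,-0.0009,-0.0001],"turn": [0,0,0],"hand": 0.035},
  {"translation": [0,-0.0009,-0.0001],"turn": [0,0,0],"hand": 0.035},
  {"translation": [0,-0.0009,-0.0001],"turn": [0,0,0],"hand": 0.035},
])

```text
time: 11.05
ee_pos: [0.541, -0.0456, 0.0553]
eef_rot: [0.664, 0.748, 0.004, -0.001]
ft_force: [-0.6, 0.7, 4.7]
width: 0.0393
```

```bash
python3 st.py
```

```text
11.05 [ 0.541  -0.0456  0.0553] toolz [ 0.0047  0.0071 -1.    ] jawyaw 0.11821301220484523 w 0.03934172001075722
stage xy 0.0017118488191579981 0.0004236706939586706 F [-0.6122  0.6786  4.6735] Fstage -0.5310096440943979 0.7438784282818176 T [ 0.2519  0.2857 -0.1993] q7 -0.09205484546656245
```

Call:
apply_moves([
  {"translation": [0,0,0],"turn": [0,0,0],"hand": 0.042},
  {"translation": [0,0,0],"turn": [0,0,0],"hand": 0.046},
  {"translation": [0,0,0],"turn": [0,0,0],"hand": 0.055},
  {"translation": [0,0,0],"turn": [0,0,0],"hand": 0.06},
], newtons=10)

```text
time: 11.45
ee_pos: [0.5401, -0.0448, 0.0542]
eef_rot: [0.664, 0.748, 0.004, -0.002]
ft_force: [-0.8, 0.5, -0.4]
width: 0.0542
```

```bash
python3 st.py
```

```text
11.45 [ 0.5401 -0.0448  0.0542] toolz [ 0.0029  0.0083 -1.    ] jawyaw 0.1191568346920407 w 0.05423920367536101
stage xy 0.0009482934999344604 0.001338814637306105 F [-0.7938  0.4654 -0.392 ] Fstage -0.7357206594105007 0.5526536993480424 T [ 0.0158 -0.1627 -0.0603] q7 -0.0918672114200038
```

Released and clear. Next I retreat straight up, then aside.

Call:
apply_moves([
  {"translation": [0,0,0.005],"turn": [-0.008,0,0],"hand": 0.06},
  {"translation": [0,0,0.02],"turn": [0,0,0],"hand": 0.06},
  {"translation": [0,0,0.04],"turn": [0,0,0],"hand": 0.06},
  {"translation": [0,0,0.045],"turn": [0,0,0],"hand": 0.06},
  {"translation": [0,0,0.045],"turn": [0,0,0],"hand": 0.06},
])

```text
time: 11.95
ee_pos: [0.5348, -0.0441, 0.2087]
eef_rot: [0.663, 0.748, -0.003, -0.004]
ft_force: [1.5, -0.3, -0.1]
width: 0.0602
```

Call:
apply_moves([
  {"translation": [-0.01,-0.047,0],"turn": [0,0,0],"hand": 0.06},
  {"translation": [-0.01,-0.047,0],"turn": [0,0,0],"hand": 0.06},
  {"translation": [-0.02,-0.045,0],"turn": [0,0,0],"hand": 0.06},
  {"translation": [-0.02,-0.045,0],"turn": [0,0,0],"hand": 0.06},
  {"translation": [-0.02,-0.045,0],"turn": [0,0,0],"hand": 0.06},
])

```text
time: 12.45
ee_pos: [0.4581, -0.2703, 0.2202]
eef_rot: [0.657, 0.754, 0.001, 0.004]
ft_force: [0.8, -0.2, -0.0]
width: 0.06
```

Call:
apply_moves([
  {"translation": [-0.02,-0.04,0],"turn": [0,0,0],"hand": 0.06},
  {"translation": [0,0,0],"turn": [0,0,0],"hand": 0.06},
  {"translation": [0,0,0],"turn": [0,0,0],"hand": 0.06},
])

```text
time: 12.75
ee_pos: [0.4326, -0.3189, 0.2211]
eef_rot: [0.661, 0.75, -0.0, 0.004]
ft_force: [1.2, 0.4, 0.5]
width: 0.0599
```

```bash
python3 st.py; python3 - <<'E'
from bench import camera
from h import *
t=camera("top")[:,:,::-1];s=camera("side")[:,:,::-1]
cv2.imwrite("pics/t2.png",t);cv2.imwrite("pics/s2.png",s)
a=cv2.resize(t[165:255,290:400],None,fx=3.6,fy=3.6,interpolation=2);b=cv2.resize(s[175:335,255:365],None,fx=3.6,fy=3.6,interpolation=2)
c=np.zeros((576,792,3),np.uint8);c[:a.shape[0],:396]=a;c[:,396:]=b
cv2.imwrite("pics/c5.png",c)
for n,im,r in(("top",t,(300,180,385,235)),("side",s,(275,230,350,325))):
    q=strip(n,im.copy(),.048,r);y=np.array([-np.sin(.114),np.cos(.114)]);d=np.array(q[0])-[539.3,-46.2]
    print(n,q,"stage",np.array([y[1],-y[0]])@d,y@d)
E
```

```text
12.75 [ 0.4326 -0.3189  0.2211] toolz [ 0.0058 -0.0061 -1.    ] jawyaw 0.12533565727144955 w 0.05990424847271394
stage xy -0.1369802922082336 -0.25877139489549017 F [1.2068 0.3565 0.4568] Fstage 1.239533360141305 0.21693594838081076 T [ 0.059  -0.1516 -0.06  ] q7 0.6043654936521771
top ((539.427001953125, -44.26242446899414), (43.771949768066406, 101.30469512939453), 7.261958599090576) stage 0.34658307522613574 1.9105519114687828
side ((535.9178466796875, -21.071731567382812), (42.80793380737305, 54.14127731323242), 6.528817653656006) stage -0.501778019693507 25.349892589964135
```

View pics/c5.png

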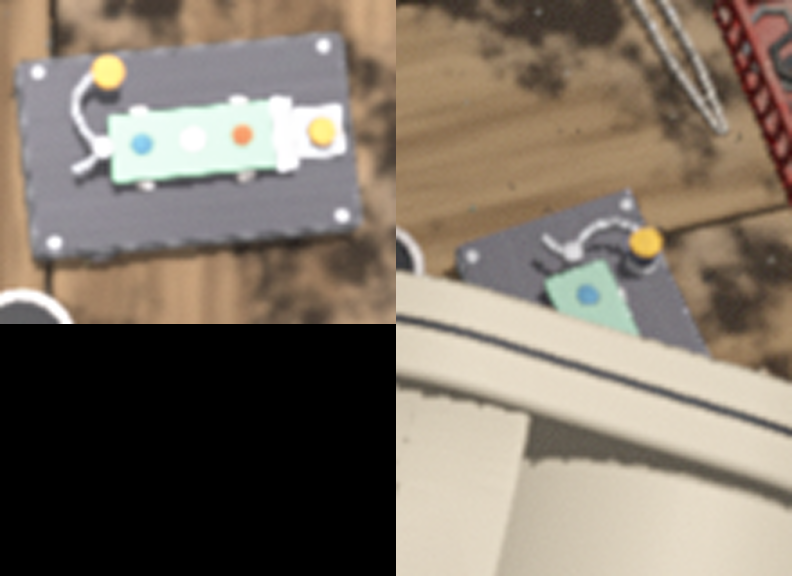

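The strip lies flat between the nose, at about (103,147) in the crop, and the edge bar at about (283,130), with no visible gap. It sits at x ≈ 0.3 mm with a yaw error of about 0.01 rad. I'm handing in.

```bash
python3 -c "
from bench import order
print(order.close_job())"
```

```text
the job is handed in; nothing more can be done
None
```

I loaded the strip into the clip and handed the job in at about 13 s of the 70 s allowed. No verdict was reported.

**What I did:**
- I gripped the strip across its width and pushed the nose back about 13 mm (about 7.5 N), with the strip about 7–8 mm above the rails.
- I lowered it onto the rails and eased it back in steps of about 1 mm or less until it stopped against the fixed edge. At the edge I estimate about 5–6 N.
- I held it there for about 0.3 s, then opened the fingers and moved the arm clear.

**Last checks:**
- **Position:** the final top picture shows the strip between nose and edge with no visible gap. It sits at x ≈ 0.3 mm of the stage, with a yaw error of about 0.01 rad.
- **Disagreement along y:** the camera puts the strip's centre at y ≈ +1.9 mm, but touch puts it at about −0.5 mm. Both are inside ±7.5 mm. The camera figure may be off because of the strip's side face and the low resolution.
- **Not seen in the side view:** the arm covered the edge end there, so I only have the top view for that end.
- **Rail contact:** setting the strip down pressed on the rails with about 18 N for a moment, under the 40 N limit. Rail friction also stopped the strip twice on the way back, which at first looked like the edge.
- **Bystanders:** I did not measure the filter, wax block or matchbox again, but the arm never came down near them.

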